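Clear the block from the parts bin, put the eraser away and click the bin shut

TASK

The wide tilt-out parts bin hangs ajar with a wooden block standing in front of it. First move the block out of the way and stand it upright on the thin wooden board, then tip the bin fully forward, drop the eraser into it and push the bin shut, without forcing it, until its catch clicks and it stays shut by itself. Do not knock the block over, and leave the tape roll, the note pad and the pliers where they are.

Things in the scene. Friction and masses are not known exactly. Their poses are not given: they have to be found in the camera images.
- cabinet: low plywood housing with two tilt-out bins, 236 wide (y) x 100 deep (x) x 106 mm high, fixed. Origin: on the table at the middle of its front face; x points into it, away from the robot, y left. The wide bin is the right one, centred at y = -45 mm; the narrow left one is fixed. A small steel box (the catch), 22 mm wide, stands on the roof behind the front at y = 4 mm, 120 mm above the table
- bin (a joint): tip angle of the wide bin, rad, about a level pivot at the foot of its front; grows as its top tips towards the robot, forward stop at 0.65. Light friction holds it where it is left. The catch is screwed on deeper or shallower each time, so the shut angle is anywhere from -0.05 to 0.05; a bin let go before the click is pushed out 0.1 rad or more from there
- bin_pivot (a point): on the wide bin's pivot line, mid width, 12 mm above the table; axes turn with the bin: z up along its front, x into it, y left. Grey plastic: front plate x = -9 to -1 mm, 128 mm wide, 88 mm high; behind it an open box 126 mm wide, to x = 70 mm, walls 4 mm, floor top z = 5 mm, back wall 50 mm high, sides 50 to 78 mm high
- bin_lip (a point): top edge, mid thickness, of that bin's pull lip (same axes), a tab 72 mm wide, 8 mm thick, 29 mm above the roof when shut: a finger fits behind it from above. Tipped fully, the 75 mm gap between lip and housing is the mouth. Closing, the catch resists over the last 0.15 rad with about 12 N at the lip, gives way with a click, then a rigid stop follows; over 25 N is forcing
- block_mid (a point): centre of the pine block, 45 x 28 x 110 mm, which stands on end (110 mm high), about 0.15 kg. Axes: y along its 110 mm length (up while it stands), x along its 45 mm width, z along its 28 mm thickness
- board: thin flat wooden board lying on the table, fixed, 130 (x) x 90 (y) x 18 mm; origin at the centre of its underside. It lies to the left or to the right
- eraser: eraser lying on the table, 23 (x) x 45 (y) x 12 mm, origin at the centre of its underside
- tape: bystander: roll of masking tape, 96 mm across, 25 mm high, origin under its centre
- notes: bystander: square pad of notes, 76 x 66 x 16 mm, origin under its centre
- pliers: bystander: pliers lying flat, 46 (x) x 153 (y) x 10 mm, origin under the centre
Mind the look-alikes: they are no part of the job. What is shaped like the board but turquoise is not meant. Several things look just like the part that bears block_mid: the one meant starts nearest to the robot's base.

How it is judged:
By the outcome, as a careful person would: the job done as asked, in the order asked, and still so for the second after the job is handed in, with the robot touching nothing.
It also fails if it takes over 69 s, if anything falls off the work surface, if the arm or the gripper's body presses on something with over 40 N, if the wrist force passes 120 N, or if a joint passes its speed limit or range.

ROBOT

A 6-joint arm with a two-finger parallel gripper is mounted at the origin on the work surface; the furniture and walls round the work are solid. World frame = base frame: x ahead of the robot, y to its left, z up, the work surface at z = 0. Lengths are in mm, angles in rad, forces in N, time in s.
With the tool pointing down it reaches from about 400 to 825 mm from the base axis. Payload 7 kg.
Tool frame: the origin (TCP) lies at the very end of the fingers, on their centre line; the grasp point (between the pads) lies 19 mm behind it; z points along the fingers, y is the direction in which the jaws open and shut (so a half turn about z gives the same grasp; the last joint's range is limited). The gripper opens to 88 mm and grips with 3 to 60 N. Pads are 19 mm wide; open, the fingers measure 130 mm over their backs; the gripper's body (78 mm by 193 mm) begins 47 mm behind the grasp point.
Start: joints at [1.471, 0.359, 0.012, 0, -1.224, -0.288], TCP at [255.26, 624.85, 226.561] pointing down, gripper open.
Joint ranges: [-3.07, 3.07], [-1.43, 2.12], [-1.02, 1.25], [-3.03, 1.67], [-3.05, -0], [-3.03, 3.03]. Speed limits (rad/s): [2.39, 2.39, 3.01, 3.14, 3.14, 3.14].

INTERFACE

Orientations are given as a unit quaternion [x, y, z, w].
In Python, from plant import bot gives the robot as it stands. Calls block until the motion is done:
- bot.move_ptp(position, orientation): joint-space move of the TCP to a pose.
- bot.line_to(position, velocity=150, ori=None): straight line of the TCP; ori=None keeps the orientation; velocity is the mean speed in mm/s.
- bot.move_joints(angles): joint-space move.
- bot.move_gripper(opening, force=None): finger opening in mm; force is the grip in N (None keeps the last); returns when the fingers have stopped.
- bot.pause(seconds).
- bot.solve_ik(position, orientation): joint angles nearest the present ones, or None.
- bot.read_state(): the state.
- bot.camera(name): name is "scene" or "side" or "wrist"; returns the picture (400x640x3 uint8, red, green, blue); there is no depth.
- bot.get_calibration(name): a dict with "fx", "fy", "cx", "cy" (pixels), "view" (4x4, takes a point from world to camera coordinates); the wrist camera has in their place "T_tool_cam" (4x4, takes a point from camera to tool coordinates, whose origin is the TCP and whose axes are the flange's). Camera axes: x right, y up, looking along -z (the intrinsics and any distortion apply to the point x, -y, -z); pixel columns grow to the right and rows downward; lengths in mm; the calibration is good to about 2 mm. A picture is of the moment at which its call begins: read the wrist's pose just before it. get_calibration takes no time and is no camera call.
A pose or a line that the arm cannot do raises bot.Unreachable and nothing moves.
- bot.close_job(): hands the job in, once; it reports no verdict.
The state is a dict: "t": time; "joint_pos": joint angles; "qvel": joint speeds; "tau": joint torques, N m; "tcp_pos": TCP position; "eef_rot": TCP orientation; "contact_force": force on the tool from outside, world axes, zero at the start; "moment": the same for the moment, N m; "width": finger opening in mm.
Only numpy, scipy, OpenCV 4.12 (cv2) and the standard library are available. Lean on these libraries where they do the work, as an engineer would, in place of code of your own. Each camera call takes 0.05 s, during which the arm holds its last target.

## Working session

There is one attempt and no reset: what is moved stays moved. The work goes in short steps, each a Python script; the robot and the scene stay as the last script left them, time stands still between calls to the robot, and variables do not carry over. Pictures are saved under pics/ and viewed, and the job is handed in when it is done.

```bash
ls; mkdir -p pics; python3 - <<'E'
from plant import bot
import cv2
s=bot.read_state();print(s)
for n in ("scene","side","wrist"):
    im=bot.camera(n);cv2.imwrite(f"pics/{n}0.png",im[:,:,::-1]);c=bot.get_calibration(n);print(n,c)
E
```

```text
pics
{'t': 0.0, 'joint_pos': array([ 1.47107868e+00,  3.59392453e-01,  1.10678425e-02, -3.52377550e-04,
       -1.22409091e+00, -2.88102206e-01]), 'qvel': array([ 0.0009622 , -0.00125806, -0.0007433 ,  0.00121512, -0.00164966,
        0.00083879]), 'tau': array([-4.30179380e-04, -5.82731795e+01,  2.93040276e+01,  6.99705765e+00,
        6.80319834e-03, -1.55247690e-04]), 'tcp_pos': array([255.10407666, 624.41545538, 225.62259079]), 'eef_rot': array([ 9.81246408e-01, -1.92755816e-01, -8.87769647e-05,  8.21590615e-04]), 'contact_force': array([ 0.71450888, -0.11724326, -0.00451198]), 'moment': array([ 0.01894845, -0.05475363,  0.04466443]), 'width': 87.63235689922543}
scene {'fx': 484.9159375900631, 'fy': 484.9159375900631, 'cx': 316.1215985461496, 'cy': 204.11572533749896, 'view': array([[ 6.95889131e-01, -7.18142356e-01, -3.14247076e-03,
        -3.59702053e+02],
       [ 4.75408952e-01,  4.57388833e-01,  7.51519649e-01,
        -2.97336005e+02],
       [-5.38260760e-01, -5.24468314e-01,  6.59703222e-01,
        -1.19346840e+03],
       [ 0.00000000e+00,  0.00000000e+00,  0.00000000e
[... 249 characters left out ...]
e-01,  7.26975629e-01,  5.18715208e-01,
        -2.34709140e+02],
       [-2.84098376e-01, -4.34141636e-01,  8.54873764e-01,
        -1.59631738e+03],
       [ 0.00000000e+00,  0.00000000e+00,  0.00000000e+00,
         1.00000000e+00]])}
wrist {'fx': 336.912420068023, 'fy': 336.912420068023, 'cx': 317.04966714897006, 'cy': 197.15360896286762, 'T_tool_cam': array([[ 1.38678694e-03,  9.62727133e-01,  2.70470967e-01,
         7.27193920e+01],
       [ 9.99996835e-01, -1.90289724e-03,  1.64597427e-03,
         4.91783936e-01],
       [ 2.09930254e-03,  2.70467828e-01, -9.62726725e-01,
        -1.58528068e+02],
       [ 0.00000000e+00,  0.00000000e+00,  0.00000000e+00,
         1.00000000e+00]])}
```

View pics/scene0.png

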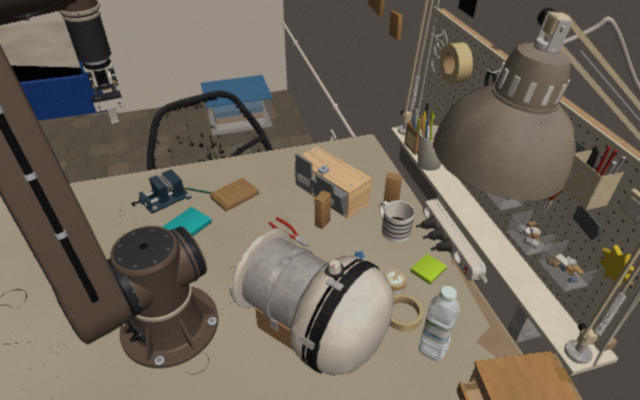

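View pics/side0.png

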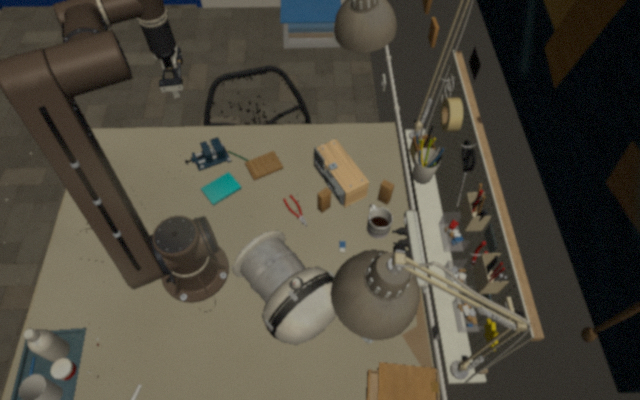

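View pics/wrist0.png

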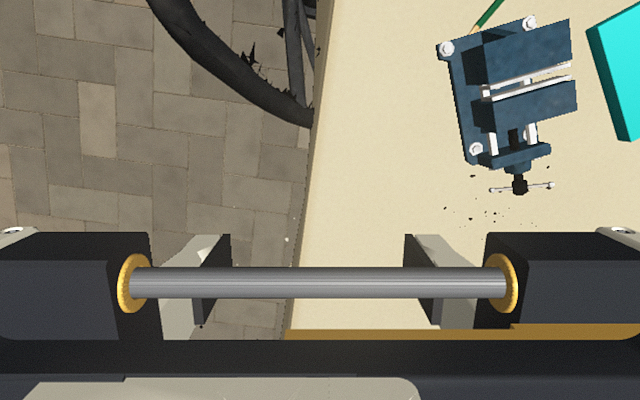

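The scene view shows the cabinet at (335,180), one block in front of it at (322,210) and a second block at (392,187). The brown board is at (235,193), the turquoise slab at (187,222), the eraser at (360,256), the pliers at (285,228), the pad at (429,269) and the tape at (405,313). The side view shows the same things. Next I'll write helpers and enlarge the crops.

```bash
cat > h.py <<'E'
import numpy as np, cv2
from scipy.spatial.transform import Rotation as R
from plant import bot
def cam(n,state=None):
    c=bot.get_calibration(n)
    if n=="wrist":
        T=np.eye(4);T[:3,:3]=R.from_quat(state["eef_rot"]).as_matrix();T[:3,3]=state["tcp_pos"]
        M=T@c["T_tool_cam"]
    else: M=np.linalg.inv(c["view"])
    return c,M
def ray(n,uv,state=None):
    c,M=cam(n,state);u,v=uv
    d=np.array([(u-c["cx"])/c["fx"],-(v-c["cy"])/c["fy"],-1.]);d=M[:3,:3]@d
    return M[:3,3],d/np.linalg.norm(d)
def plane(n,uv,z,state=None):
    o,d=ray(n,uv,state);return o+d*(z-o[2])/d[2]
def tri(a,b):
    (o1,d1),(o2,d2)=a,b
    A=np.stack([d1,-d2],1);t=np.linalg.lstsq(A,o2-o1,rcond=None)[0]
    p,q=o1+t[0]*d1,o2+t[1]*d2
    return (p+q)/2,np.linalg.norm(p-q)
def proj(n,p,state=None):
    c,M=cam(n,state);q=np.linalg.inv(M)@np.append(p,1)
    return np.array([c["cx"]+c["fx"]*q[0]/-q[2],c["cy"]-c["fy"]*q[1]/-q[2]])
def snap(n,name):
    s=bot.read_state();im=bot.camera(n)[:,:,::-1].copy();cv2.imwrite(f"pics/{name}.png",im);return s,im
def down(yaw): # tool down, tool x axis at angle yaw in world
    c,s=np.cos(yaw),np.sin(yaw)
    return R.from_matrix(np.array([[c,s,0],[s,-c,0],[0,0,-1.]])).as_quat()
E
python3 - <<'E'
from h import *
for n,(x0,y0,x1,y1) in {"scene":(120,140,460,340),"side":(180,120,420,270)}.items():
    im=cv2.imread(f"pics/{n}0.png")[y0:y1,x0:x1]
    f=800/(x1-x0);cv2.imwrite(f"pics/{n}0z.png",cv2.resize(im,None,fx=f,fy=f,interpolation=cv2.INTER_CUBIC))
print("block base",plane("scene",(322,225),0),plane("side",(323,211),0))
print("block2 base",plane("scene",(392,202),0),plane("side",(385,200),0))
print("board",plane("scene",(235,193),18),plane("side",(265,165),18))
print("turq",plane("scene",(187,222),18),plane("side",(221,189),18))
print("eraser",plane("scene",(360,256),6),plane("side",(343,245),6))
print("pliers",plane("scene",(285,228),6),plane("side",(292,206),6))
print("tape",plane("scene",(405,313),12))
print("notes",plane("scene",(429,269),12))
print("tank",tri(ray("scene",(266,240)),ray("side",(262,240))),tri(ray("scene",(235,295)),ray("side",(238,277))))
print("box near",plane("scene",(272,325),0))
E
```

```text
block base [516.93318045 -24.589004     0.        ] [511.79801054 -31.82556491   0.        ]
block2 base [ 747.110815   -111.81134135    0.        ] [ 743.20151813 -116.84798502    0.        ]
board [417.75558424 263.70210654  18.        ] [422.07829725 263.12870693  18.        ]
turq [233.74365418 261.08186544  18.        ] [222.20223033 251.43213854  18.        ]
eraser [ 495.3248062  -191.73138892    6.        ] [ 495.22468865 -194.60015977    6.        ]
pliers [426.79001949  41.43745053   6.        ] [420.71523778  46.54682783   6.        ]
tape [ 422.04691219 -399.09921864   12.        ]
notes [ 583.90137788 -360.07096252   12.        ]
tank (array([ 220.29907416, -131.51153846,  228.66768067]), np.float64(0.46947672220230036)) (array([ 101.04125081, -170.40950124,  171.73465104]), np.float64(15.222858933961183))
box near [ 174.26831439 -180.93725321    0.        ]
```

View pics/scene0z.png

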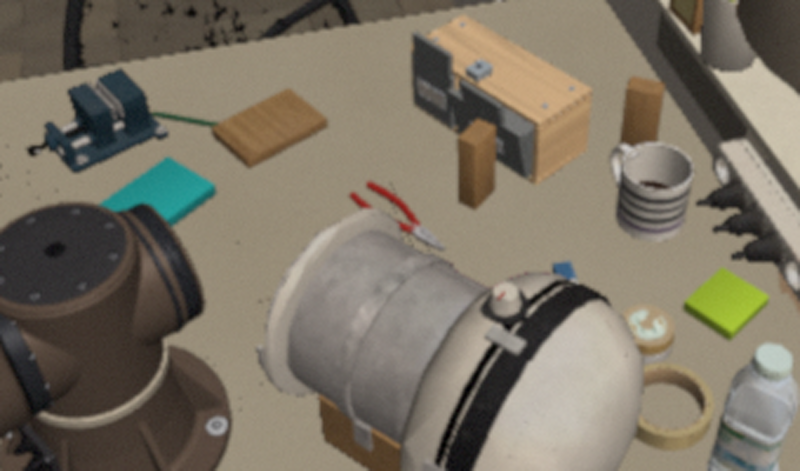

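View pics/side0z.png

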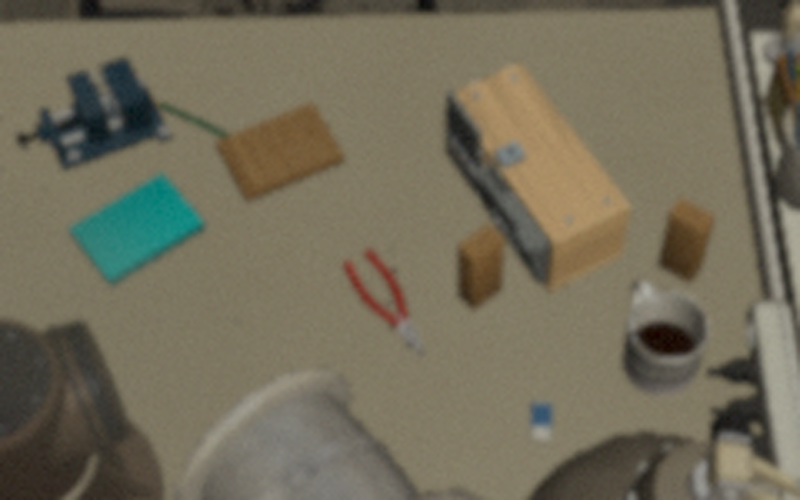

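```bash
python3 - <<'E'
from h import *
for n,(x0,y0,x1,y1) in {"scene":(220,200,460,380),"side":(220,210,440,375)}.items():
    im=cv2.imread(f"pics/{n}0.png")[y0:y1,x0:x1]
    f=800/(x1-x0);im=cv2.resize(im,None,fx=f,fy=f,interpolation=cv2.INTER_CUBIC);cv2.imwrite(f"pics/{n}0y.png",im)
print(tri(ray("scene",(279.4,230)),ray("side",(276,232.5))))
E
```

```text
(array([ 271.02783604, -123.62394298,  217.81196248]), np.float64(5.610928050291571))
```

View pics/scene0y.png

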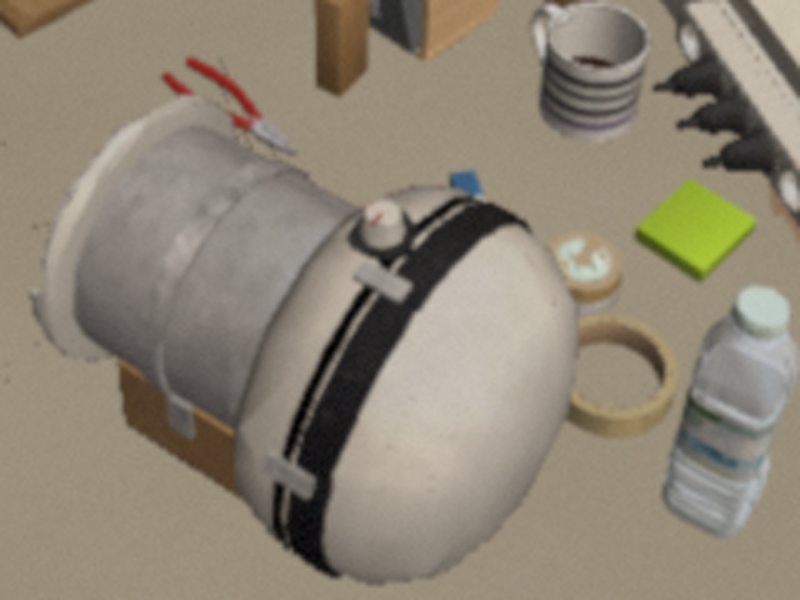

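View pics/side0y.png

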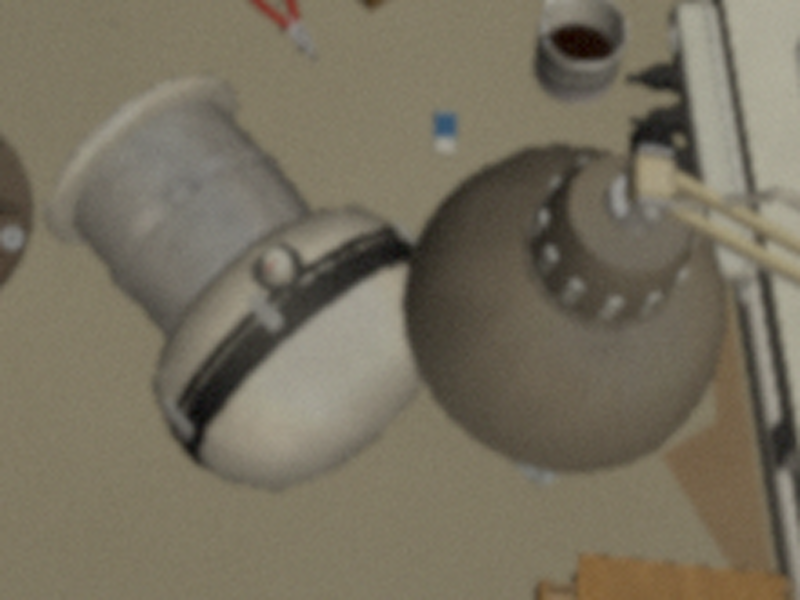

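```bash
python3 - <<'E'
from h import *
def t(a,b): p,e=tri(ray("scene",a),ray("side",b));print(p.round(),round(e,1))
t((334,266),(296.5,283))   # knob
t((327,288),(294,298))     # latch1
t((307,345),(270,325))     # latch2
t((505,60),(385,262)) # lamp top
t((522,95),(378,283))
print("dome far", plane("scene",(345,370),100), plane("side",(290,345),100))
E
```

```text
[ 229. -331.  290.] 2.6
[ 203. -346.  254.] 17.4
[ 117. -363.  175.] 0.8
[ 302. -537.  755.] 18.8
[ 278. -566.  733.] 1.0
dome far [ 163.01442037 -425.61820871  100.        ] [ 143.84075643 -425.21780077  100.        ]
```

```bash
python3 - <<'E'
from h import *
q=bot.solve_ik([450,20,350],down(0));print(q)
q2=bot.solve_ik([450,20,350],down(np.pi));print(q2)
bot.move_ptp([450,20,350],down(0))
s,im=snap("wrist","w1");print(s["t"],s["tcp_pos"],s["eef_rot"])
np.save("s1.npy",np.array([s],dtype=object),allow_pickle=True)
E
```

```text
[ 0.48426316 -0.08434491 -0.2363977   0.         -1.41874354  1.08653317]
[ 0.48426316 -0.08434491 -0.2363977   0.         -1.41874354 -2.05505948]
2.4583 [450.15660386  20.48992653 349.75812635] [ 9.99999943e-01  2.60295094e-04 -2.02750255e-04  7.27061711e-05]
```

View pics/w1.png

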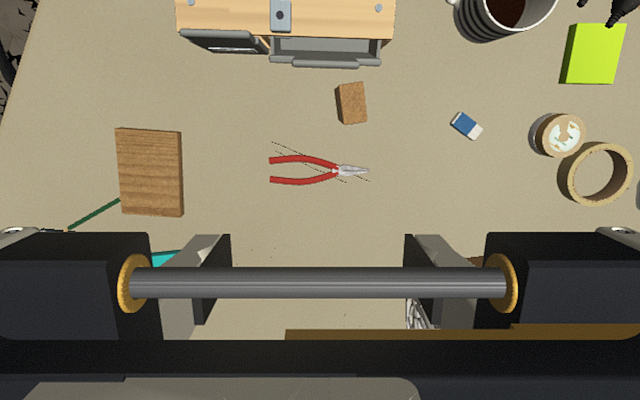

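The wrist view shows the block at (352,103), the board at (150,172), the eraser at (467,125), the pliers at (318,170), and the cabinet with its ajar bin (lip at about (324,63), catch at (281,15)). I'll crop for precise corners.

```bash
python3 - <<'E'
from h import *
im=cv2.imread("pics/w1.png")
cv2.imwrite("pics/w1a.png",cv2.resize(im[0:140,170:430],None,fx=3,fy=3,interpolation=cv2.INTER_CUBIC))
cv2.imwrite("pics/w1b.png",cv2.resize(np.hstack([im[100:240,60:210],im[90:230,430:560]]),None,fx=2.8,fy=2.8,interpolation=cv2.INTER_CUBIC))
s=bot.read_state();im2=bot.camera("scene")[:,:,::-1];cv2.imwrite("pics/scene1.png",im2)
E
```

```text
(no output)
```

View pics/w1a.png

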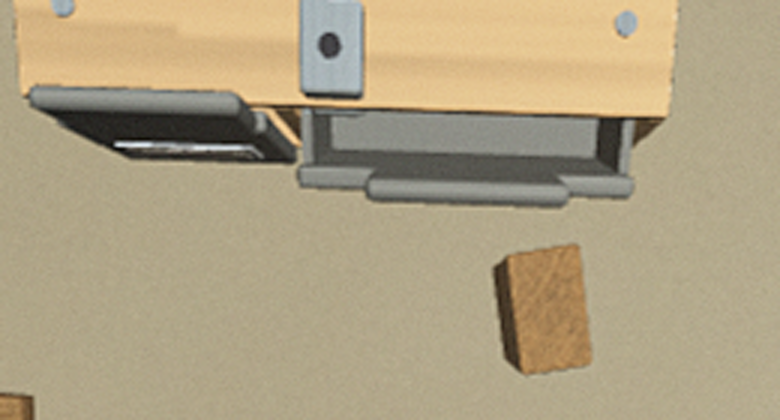

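View pics/w1b.png

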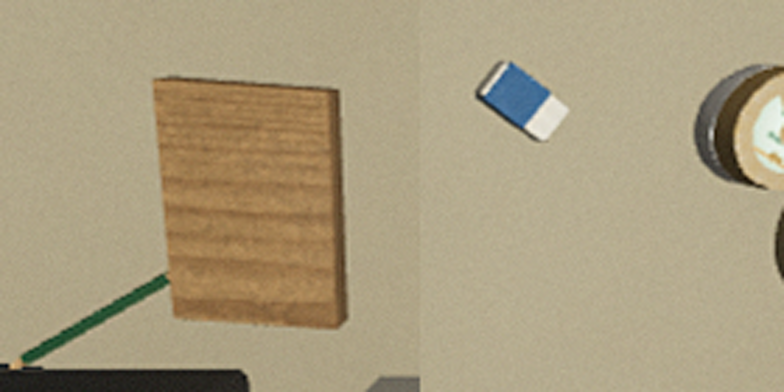

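View pics/scene1.png

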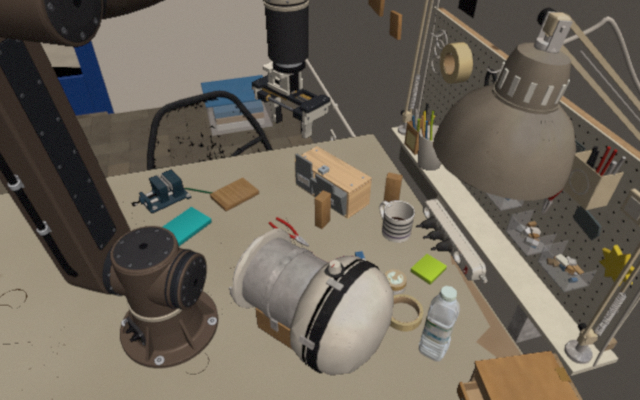

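```bash
python3 - <<'E'
from h import *
s=np.load("s1.npy",allow_pickle=True)[0]
def A(p):return (p[0]/3+170,p[1]/3)
def B(p):return (p[0]/2.8+60,p[1]/2.8+100)
def C(p):return (p[0]/2.8+280,p[1]/2.8+90)
def rep(name,pts,z):
    P=np.array([plane("wrist",p,z,s) for p in pts])[:,:2]
    e=np.diff(np.vstack([P,P[:1]]),axis=0)
    print(name,P.round(1).tolist(),"c",P.mean(0).round(1),"len",np.hypot(*e.T).round(1),"ang",np.degrees(np.arctan2(e[:,1],e[:,0])).round(1))
    return P
rep("block",[A(p) for p in [(508,257),(578,245),(591,362),(525,375)]],110)
rep("board",[B(p) for p in [(154,80),(334,91),(339,327),(174,318)]],18)
rep("eraser",[C(p) for p in [(505,61),(569,108),(546,142),(478,96)]],12)
rep("roof front",[A(p) for p in [(22,95),(666,117)]],106)
rep("catch",[A(p) for p in [(301,94),(361,97)]],120)
rep("lip",[A(p) for p in [(368,190),(568,193)]],125)
rep("bin plate",[A(p) for p in [(300,175),(633,185)]],95)
im=cv2.imread("pics/w1.png");hsv=cv2.cvtColor(im,cv2.COLOR_BGR2HSV)
E
```

```text
block [[541.2, -4.2], [545.5, -30.2], [502.8, -36.8], [497.9, -11.6]] c [521.8 -20.7] len [26.4 43.1 25.7 43.9] ang [ -80.6 -171.1  101.1    9.7]
board [[486.5, 310.0], [481.1, 218.6], [353.4, 229.7], [358.4, 319.6]] c [419.8 269.5] len [ 91.6 128.2  90.  128.5] ang [-93.4 175.   86.8  -4.3]
eraser [[510.6, -183.6], [487.1, -219.4], [469.7, -209.8], [493.1, -171.8]] c [ 490.1 -196.1] len [42.8 19.9 44.6 21.1] ang [-123.3  151.1   58.4  -34.1]
roof front [[597.0, 173.3], [590.0, -61.1]] c [593.5  56.1] len [234.6 234.6] ang [-91.7  88.3]
catch [[594.9, 70.1], [594.0, 49.1]] c [594.4  59.6] len [21. 21.] ang [-92.5  87.5]
lip [[562.9, 46.8], [562.1, -24.1]] c [562.5  11.4] len [70.9 70.9] ang [-90.7  89.3]
bin plate [[571.4, 74.7], [568.0, -52.3]] c [569.7  11.2] len [127. 127.] ang [-91.5  88.5]
```

The measurements agree with the sizes given: block top 26 x 43.5, board 129 x 91, roof edge 235, lip 71.

- **Block:** the candidates are scene (322,210) at 522 mm from the base and scene (392,187) at 752 mm. I choose the first, which is nearest and stands in front of the bin. The 3x crop confirms it.
- **Board:** the brown one at wrist (150,172), not the turquoise slab at scene (187,222).

Now I'll grasp the block.

```bash
python3 - <<'E'
from h import *
yaw=np.radians(9.7);c=[521.8,-20.7]
bot.move_ptp([*c,200],down(yaw))
s=bot.read_state();print(s["t"],s["tcp_pos"],s["contact_force"])
bot.line_to([*c,80],150)
s=bot.read_state();print(s["t"],s["tcp_pos"],s["contact_force"],s["width"])
snap("scene","scene2")
bot.move_gripper(20,20)
s=bot.read_state();print(s["t"],s["tcp_pos"],s["contact_force"],s["width"])
im=cv2.imread("pics/scene2.png")[130:260,240:440];cv2.imwrite("pics/scene2z.png",cv2.resize(im,None,fx=4,fy=4,interpolation=2))
E
```

```text
3.275 [522.34613538 -20.51566921 200.89086334] [0.57350663 0.48011971 0.3695313 ]
4.225 [522.62196964 -20.32663978  81.20939584] [0.01714547 0.10912565 1.1973488 ] 87.79963196681548
5.2417 [521.75579915 -20.71004524  79.92984907] [-0.4426071  -0.48510104 -0.33532664] 28.06318364529963
```

View pics/scene2z.png

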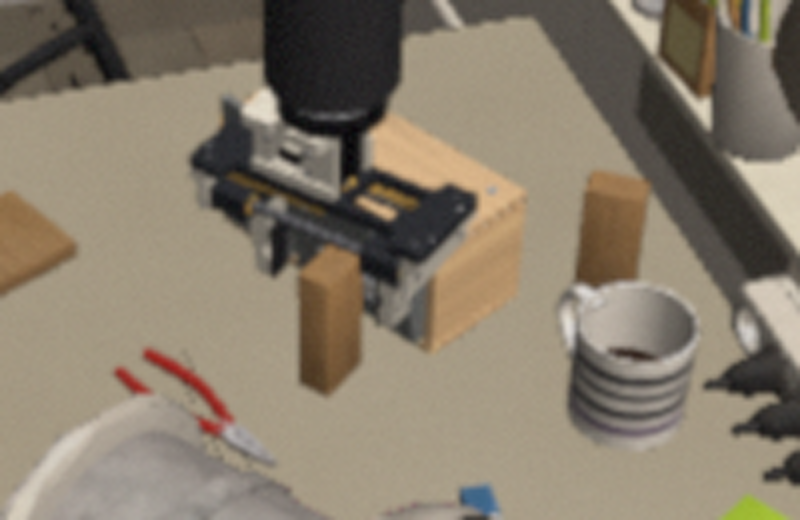

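The block sits between the two fingers, and the width of 28.06 mm matches its thickness. Next I'll lift it and place it on the board.

```bash
python3 - <<'E'
from h import *
c=[521.8,-20.7]
bot.line_to([*c,135],120)
s=bot.read_state();print(s["t"],s["contact_force"],s["width"])
b=[419.8,269.5];o=down(np.radians(-4))
print(bot.solve_ik([*b,140],o))
bot.line_to([500,0,150],150)
bot.line_to([*b,140],200,ori=o)
bot.pause(0.2)
s=bot.read_state();print(s["t"],s["tcp_pos"],s["contact_force"],s["width"])
snap("scene","scene3");snap("wrist","w3")
im=cv2.imread("pics/scene3.png")[100:260,150:400];cv2.imwrite("pics/scene3z.png",cv2.resize(im,None,fx=3.2,fy=3.2,interpolation=2))
E
```

```text
5.85 [-0.92368464  0.93985911 -2.15281668] 28.062311599517475
[ 0.96535113  0.14671687 -0.49069273  0.         -0.93338673  0.53563203]
7.9833 [420.01320499 268.99987842 140.08310206] [ 0.68892361 -0.05741675 -2.26328179] 27.840511387527307
```

View pics/scene3z.png

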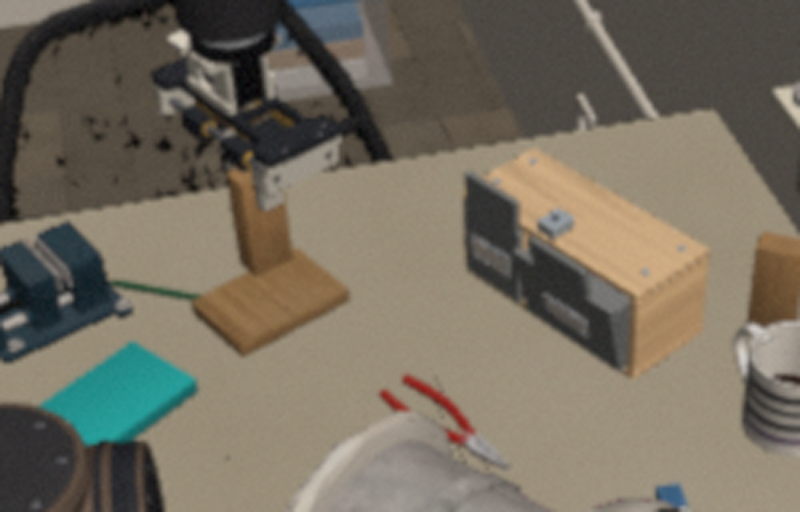

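View pics/w3.png

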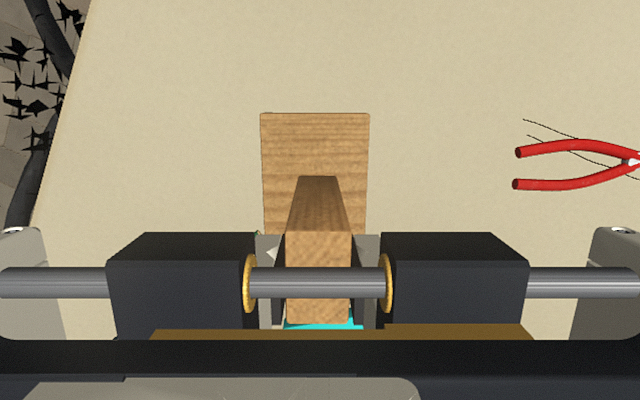

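The block hangs upright above the board centre (board at wrist (315,170), block at (320,250)). I'll lower it until it touches.

```bash
python3 - <<'E'
from h import *
b=[419.8,269.5]
bot.line_to([*b,101],80);bot.pause(0.15)
z=101
for i in range(10):
    s=bot.read_state();print(round(s["t"],2),z,s["tcp_pos"][2].round(2),s["contact_force"].round(2))
    if s["contact_force"][2]>0.3: break
    z-=0.5;bot.line_to([*b,z],20);bot.pause(0.1)
bot.move_gripper(50);bot.pause(0.1)
s=bot.read_state();print(s["t"],s["contact_force"],s["width"])
bot.line_to([*b,165],120)
s,_=snap("wrist","w4");print(s["t"]);snap("scene","scene4")
im=cv2.imread("pics/scene4.png")[100:260,150:400];cv2.imwrite("pics/scene4z.png",cv2.resize(im,None,fx=3.2,fy=3.2,interpolation=2))
E
```

```text
8.87 101 101.59 [ 0.24  0.67 -1.19]
9.22 100.5 100.64 [ 0.03 -0.08 -0.16]
9.57 100.0 99.98 [-0.01  0.59 -1.15]
9.92 99.5 99.51 [-0.41  0.1  -0.92]
10.27 99.0 99.0 [ 0.63 -0.44 -1.36]
10.62 98.5 98.48 [-0.76  0.66 -0.31]
10.97 98.0 97.98 [ 0.11 -0.07 -1.7 ]
11.32 97.5 97.92 [-1.99 -1.27  5.44]
12.0417 [ 0.67962671  0.55526904 -0.28331961] 49.946509355276824
12.75
```

View pics/scene4z.png

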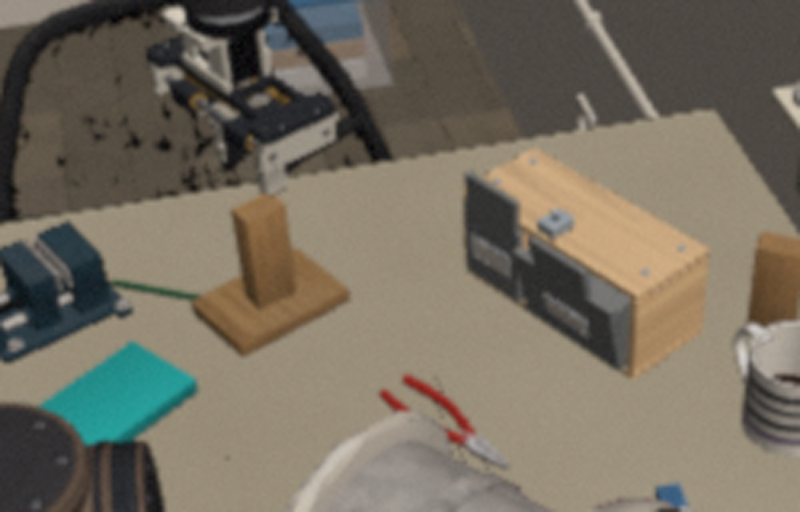

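The block stands upright on the board (scene about (235,178)). Now I'll close the fingers and look at the lip from above.

```bash
python3 - <<'E'
from h import *
bot.line_to([470,200,220],200)
bot.move_ptp([560,11.2,230],down(np.radians(-1.7)))
bot.move_gripper(0,20)
s,im=snap("wrist","w5");print(s["t"],s["tcp_pos"],s["width"],s["contact_force"])
np.save("s5.npy",np.array([s],dtype=object),allow_pickle=True)
E
```

```text
15.3167 [559.98859652  11.14638973 229.97327785] 0.4333682635235322 [0.05967707 0.10917198 0.94726017]
```

View pics/w5.png

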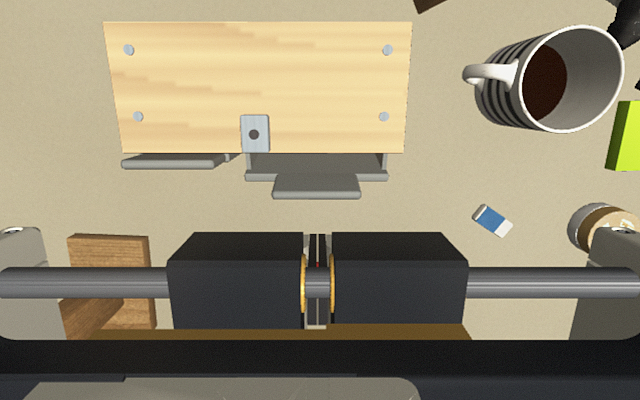

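```bash
python3 - <<'E'
from h import *
s=np.load("s5.npy",allow_pickle=True)[0]
im=cv2.imread("pics/w5.png");cv2.imwrite("pics/w5z.png",cv2.resize(im[105:235,215:415],None,fx=4,fy=4,interpolation=2))
for n,p,z in [("roofL",(122,153.5),106),("roofR",(406,153.5),106),("roofBL",(104,22),106),("roofBR",(412,22),106),("lip back",(317,175),131),("lip front",(317,193),131),("tabL",(275,185),131),("tabR",(360,185),131),("catch front",(255,153),120),("eraser",(491.5,220),12)]:
    print(n,plane("wrist",p,z,s).round(1))
E
```

```text
roofL [596.1 174.3 106. ]
roofR [589.4 -64.4 106. ]
roofBL [696.3 169.5 106. ]
roofBR [689.5 -64.7 106. ]
lip back [578.3  10.7 131. ]
lip front [563.8  11.1 131. ]
tabL [571.2  43.9 131. ]
tabR [569.4 -22.9 131. ]
catch front [595.3  59.7 120. ]
eraser [ 493.3 -193.    12. ]
```

View pics/w5z.png

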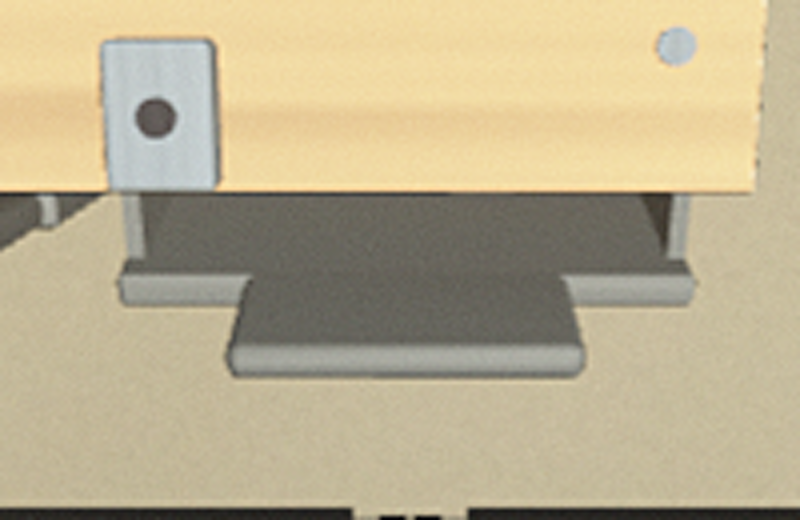

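```bash
python3 - <<'E'
from h import *
s=np.load("s5.npy",allow_pickle=True)[0]
a=lambda x,y:(215+x/4,105+y/4)
for z in (125,132,135):
  print(z,[plane("wrist",a(*p),z,s).round(1) for p in [(236,345),(580,345),(408,344),(406,376)]])
for n,p,z in [("plate top R back",(690,272),100),("plate top R front",(690,303),100)]: print(n,plane("wrist",a(*p),z,s).round(1))
E
```

```text
125 [array([564.6,  45.8, 125. ]), array([562.7, -23.6, 125. ]), array([563.9,  11.1, 125. ]), array([557.2,  11.7, 125. ])]
132 [array([566.5,  44.9, 132. ]), array([564.6, -22.8, 132. ]), array([565.7,  11. , 132. ]), array([559.2,  11.6, 132. ])]
135 [array([567.2,  44.4, 135. ]), array([565.4, -22.4, 135. ]), array([566.5,  11. , 135. ]), array([560. ,  11.6, 135. ])]
plate top R back [571.9 -50.6 100. ]
plate top R front [564.9 -50.7 100. ]
```

```bash
cat >> h.py <<'E'
CA=np.radians(-1.65);XP=592.0;YP=11.1
o_cab=down(CA)
def P(xc,z,yo=0.): # xc = nominal world x along cabinet axis through bin centre
    d=xc-XP
    return [XP+d*np.cos(CA)-yo*np.sin(CA),YP+d*np.sin(CA)+yo*np.cos(CA),z]
def binpt(th,x,h): # -> x,z
    c,s=np.cos(th),np.sin(th);return XP+x*c-h*s,12+x*s+h*c
E
python3 - <<'E'
from h import *
def tgt(th):
    x,z=binpt(th,-1,103);return P(x+9.5,z)
x,z=binpt(.2,-1,103)
bot.line_to(P(583,150),200,ori=o_cab)
bot.line_to(P(583,114),100);bot.pause(0.15)
s=bot.read_state();print(s["t"],s["tcp_pos"],s["contact_force"]);f0=s["contact_force"]
for th in [.24,.3,.36,.42,.48,.54,.59]:
    bot.line_to(tgt(th),80)
    s=bot.read_state();print(round(s["t"],2),th,s["tcp_pos"].round(1),s["contact_force"].round(1))
    if abs(s["contact_force"][0])>10: break
snap("side","side6");snap("scene","scene6");snap("wrist","w6")
im=cv2.imread("pics/scene6.png")[100:260,200:450];cv2.imwrite("pics/scene6z.png",cv2.resize(im,None,fx=3.2,fy=3.2,interpolation=2))
E
```

```text
16.5917 [583.63064915  11.5173587  115.0782777 ] [0.1640212  0.56781467 1.28283833]
16.84 0.24 [575.7  11.6 112.1] [ 0.2 -0.2 -0.6]
17.09 0.3 [569.7  11.7 110.1] [ 0.2 -0.3  0.3]
17.34 0.36 [563.8  11.9 107.9] [-0.  -0.7 -0.3]
17.59 0.42 [558.   12.  105.4] [ 0.6 -0.4  0.1]
17.84 0.48 [552.5  12.2 102.7] [ 0.7 -0.   0.6]
18.09 0.54 [547.1  12.3  99.6] [-0.6 -0.9 -0.1]
18.34 0.59 [542.9  12.4  96.8] [-0.7  0.   0.6]
```

View pics/scene6z.png

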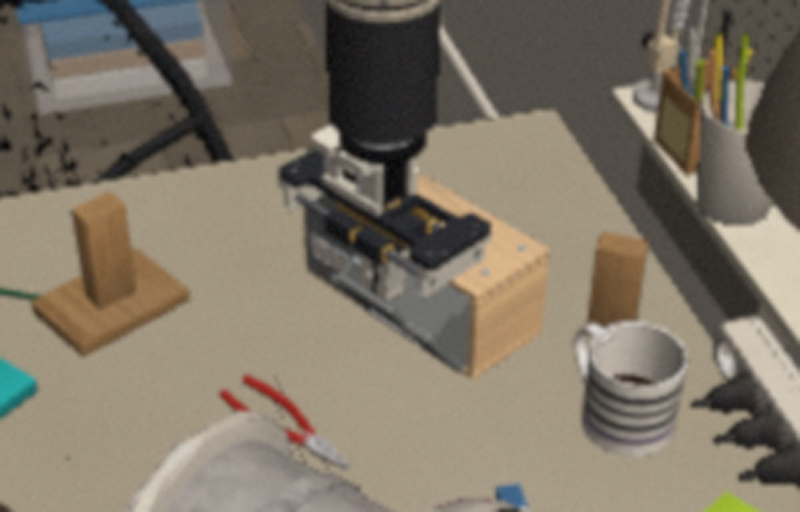

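View pics/w6.png

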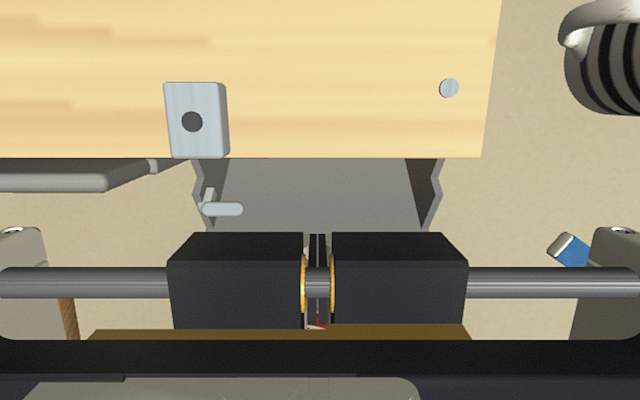

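The bin follows the fingers. In the wrist view its box is open at (310,190) with the catch hook at (220,208). I'll ease it to the forward stop.

```bash
python3 - <<'E'
from h import *
def tgt(th):
    x,z=binpt(th,-1,103);return P(x+9.5,z)
th=.59
for i in range(30):
    th+=0.007 if th<.64 else 0.005
    bot.line_to(tgt(th),30);bot.pause(0.05)
    s=bot.read_state()
    if i%3==0 or th>.64: print(round(s["t"],2),round(th,3),s["tcp_pos"].round(1),s["contact_force"].round(1))
    if s["contact_force"][0]>4 or s["contact_force"][2]>6 or th>0.72: break
E
```

```text
18.79 0.597 [542.8  12.5  96.6] [-0.1  0.1 -0.3]
19.69 0.618 [540.9  12.5  95.3] [ 0.7  0.1 -0.1]
20.59 0.639 [539.2  12.6  94.1] [ 0.9 -0.3  0.7]
20.89 0.646 [538.7  12.6  93.6] [0.8 0.2 0.3]
21.19 0.651 [538.6  12.7  93.5] [ 0.6 -0.2 -0.3]
21.49 0.656 [538.4  12.7  93.3] [ 2.7 -0.8  2.5]
21.79 0.661 [538.2  12.7  93.1] [ 5.4 -0.9  4.9]
```

Contact at 0.652 rad matches the 0.65 stop. I'll back off and look at the bin and the eraser.

```bash
python3 - <<'E'
from h import *
bot.line_to(P(546,97),80)
bot.line_to(P(546,180),200)
y=np.radians(57.5)
print(bot.solve_ik([480,-190,230],down(y)))
bot.move_gripper(50,20)
bot.move_ptp([450,-190,200],o_cab)
s,im=snap("wrist","w7");print(s["t"],s["tcp_pos"],s["eef_rot"])
np.save("s7.npy",np.array([s],dtype=object),allow_pickle=True)
E
```

```text
[ 0.0037528   0.09368946 -0.32792424  0.         -1.14918262  2.57060785]
24.5 [ 450.3361241  -189.93628823  200.1354831 ] [ 9.99892755e-01 -1.46421060e-02  2.94597078e-04 -6.62492565e-06]
```

View pics/w7.png

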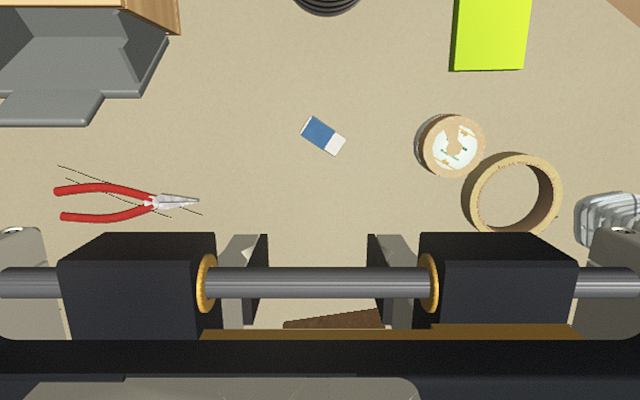

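```bash
python3 - <<'E'
from h import *
s=np.load("s7.npy",allow_pickle=True)[0]
im=cv2.imread("pics/w7.png");x0,y0=290,105
c=im[y0:y0+65,x0:x0+70];hsv=cv2.cvtColor(c,cv2.COLOR_BGR2HSV)
blue=((hsv[...,0]>95)&(hsv[...,0]<125)&(hsv[...,1]>80)); white=(hsv[...,1]<32)&(hsv[...,2]>150)
m=(blue|white).astype(np.uint8)*255;m=cv2.morphologyEx(m,cv2.MORPH_CLOSE,np.ones((3,3)))
cn=max(cv2.findContours(m,0,2)[0],key=cv2.contourArea)
pts=np.array([plane("wrist",(p[0][0]+x0,p[0][1]+y0),10,s)[:2] for p in cn],np.float32)
print(cv2.minAreaRect(pts))
for n,p,z in [("tin",(457,147),40),("lip top L?",(0,125),107),("lip top R",(85,125),107),("lipR back",(104,95),95),("plate top corner",(143,96),82)]:print(n,plane("wrist",p,z,s).round(1))
cv2.imwrite("pics/w7z.png",np.hstack([cv2.resize(c,None,fx=5,fy=5,interpolation=2),cv2.cvtColor(cv2.resize(m,None,fx=5,fy=5),8)]))
for y in (57.5,-122.5):print(bot.solve_ik([490,-195,30],down(np.radians(y))))
E
```

```text
((490.23968505859375, -196.74755859375), (43.566898345947266, 22.60528564453125), 54.83734893798828)
tin [ 479.2 -322.6   40. ]
lip top L? [513.7  40.8 107. ]
lip top R [512.  -21.6 107. ]
lipR back [533.  -32.4  95. ]
plate top corner [531.9 -55.1  82. ]
[-0.00652219  0.33504799 -0.55036002  0.         -0.68538831  2.58088284]
[-0.00652219  0.33504799 -0.55036002  0.         -0.68538831 -0.56070981]
```

View pics/w7z.png

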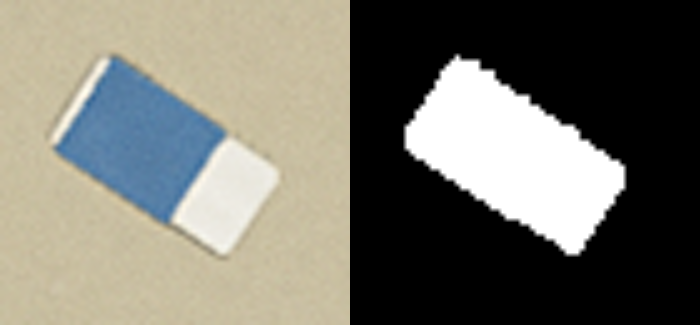

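The eraser measures 43.6 x 22.6 at (490.2,-196.7), and the lip top is at x≈513, as expected for a fully tipped bin. Now I'll grasp the eraser.

```bash
python3 - <<'E'
from h import *
o=down(np.radians(56.2));c=[490.2,-196.7]
bot.line_to([*c,120],200,ori=o)
bot.line_to([*c,15],150);bot.line_to([*c,3],40);bot.pause(0.1)
s=bot.read_state();print(s["t"],s["tcp_pos"],s["contact_force"],s["width"])
bot.move_gripper(10,15);s=bot.read_state();print(s["t"],s["width"],s["contact_force"])
bot.line_to([*c,130],200)
s=bot.read_state();print(s["t"],s["width"],s["contact_force"])
bot.line_to(P(566,135,-5),220,ori=o_cab);bot.pause(.1)
s,_=snap("wrist","w8");print(s["t"],s["tcp_pos"],s["width"])
snap("scene","scene8")
im=cv2.imread("pics/scene8.png")[100:260,240:440];cv2.imwrite("pics/scene8z.png",cv2.resize(im,None,fx=4,fy=4,interpolation=2)[:590])
E
```

```text
27.1083 [ 490.28799469 -196.71685317    3.07818608] [ 0.43251629 -0.05470607  0.37044152] 50.265816418964796
27.6833 21.95336606889404 [-0.98967652  1.06265446 -0.22244396]
28.4667 21.79056957592425 [-0.86346945  0.0233208   0.57822104]
29.85 [565.46192422   6.21041992 134.64611847] 21.61526114822474
```

View pics/w8.png

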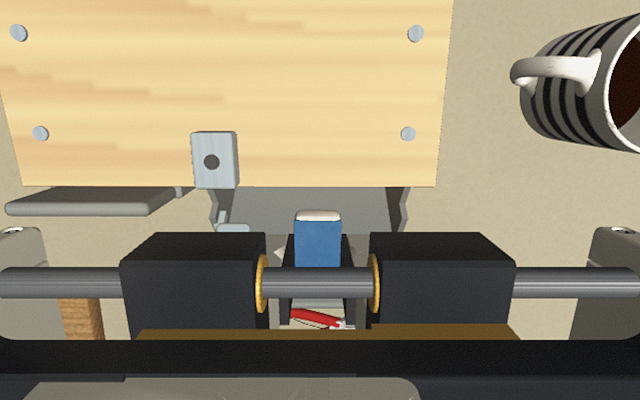

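View pics/scene8z.png

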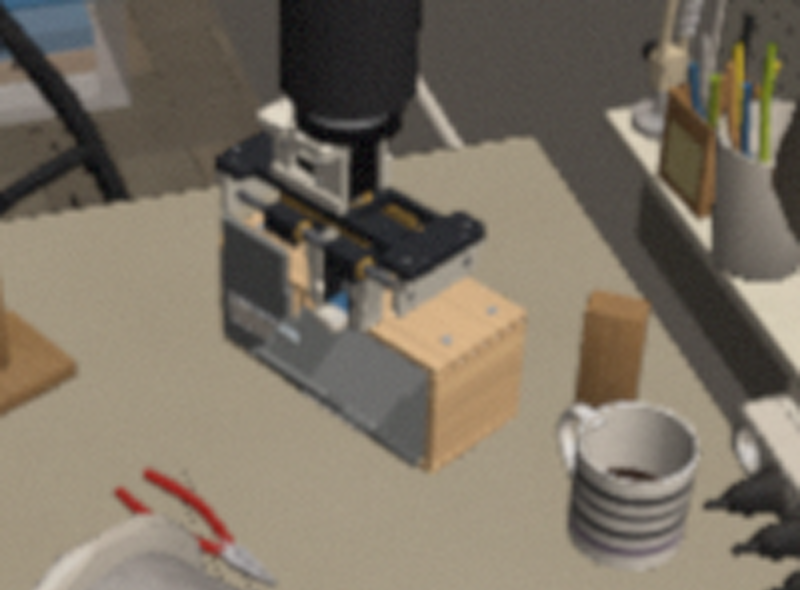

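The eraser is held at (318,240) in the wrist view, above the mouth. I'll lower it and drop it.

```bash
python3 - <<'E'
from h import *
bot.line_to(P(563.5,110,-5),120);bot.line_to(P(563.5,90,-5),60);bot.pause(.1)
s=bot.read_state();print(s["t"],s["tcp_pos"],s["contact_force"])
bot.move_gripper(40);bot.pause(0.3)
s=bot.read_state();print(s["t"],s["width"],s["contact_force"])
bot.line_to(P(563.5,150,-5),200)
bot.line_to(P(490,200,-5),200)
s,_=snap("wrist","w9");print(s["t"],s["tcp_pos"])
E
```

```text
30.8917 [563.5478029    6.97903388  90.12900915] [-4.49258294e-01  1.66274564e-04  2.18994782e-01]
31.7667 40.11366970303249 [-0.32302593 -0.36883601  0.29390732]
32.8083 [489.97306754   9.15493812 199.62384786]
```

View pics/w9.png

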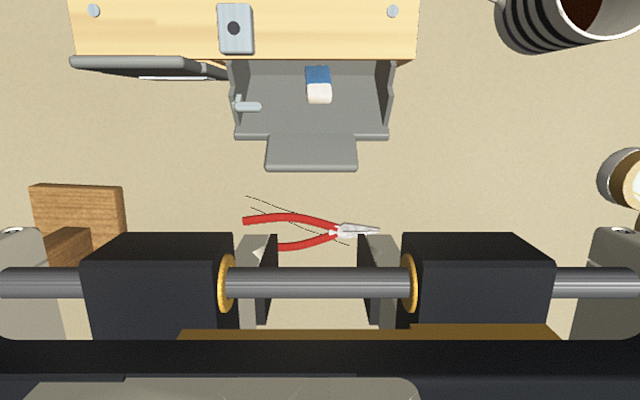

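The eraser lies in the bin at (318,85) and the bin is still fully tipped. Next I'll close it gently, watching the force.

```bash
cat >> h.py <<'E'
def push(th,dx=0):
    x,z=binpt(th,-9,123);return P(x-9.5+dx,z-12)
E
python3 - <<'E'
from h import *
bot.move_gripper(0,20)
bot.line_to(P(484,130),200);bot.line_to(P(484,93),150)
s=bot.read_state();print(s["t"],s["tcp_pos"],s["contact_force"])
for th in [.65,.55,.45,.35,.27,.23]:
    bot.line_to(push(th),60)
    s=bot.read_state();print(round(s["t"],2),th,s["tcp_pos"].round(1),s["contact_force"].round(1))
    if abs(s["contact_force"][0])>10: break
s,_=snap("wrist","w10");snap("scene","scene10")
im=cv2.imread("pics/scene10.png")[100:260,240:440];cv2.imwrite("pics/scene10z.png",cv2.resize(im,None,fx=4,fy=4,interpolation=2)[:590])
E
```

```text
34.5917 [484.80945951  14.290004    94.07376035] [0.16814536 0.52609364 1.48509143]
35.02 0.65 [501.5  13.7  92.6] [-0.2 -0.9  0.6]
35.38 0.55 [511.2  13.6 100.5] [ 0.2 -0.1 -0.8]
35.74 0.45 [521.5  13.2 107.1] [ 0.1 -0.1  0. ]
36.1 0.35 [532.5  12.9 112.6] [0.5 0.3 0.5]
36.42 0.27 [541.6  12.6 116.3] [0.2 0.1 1.3]
36.67 0.23 [546.1  12.5 117.8] [0.7 0.3 0.1]
```

View pics/w10.png

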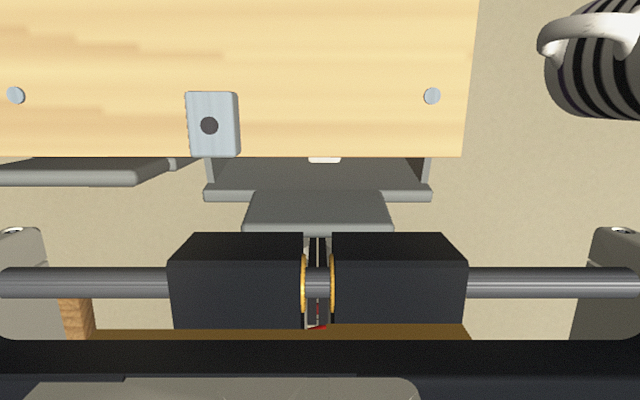

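View pics/scene10z.png

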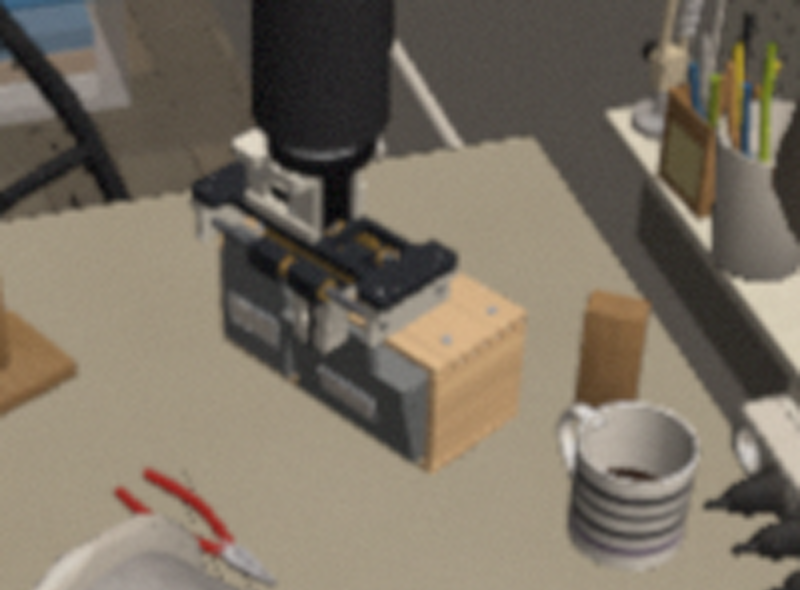

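```bash
python3 - <<'E'
from h import *
th=.23;peak=0;clicked=False
for i in range(80):
    s=bot.read_state();F=-s["contact_force"][0]
    th-=0.005 if F<4 else 0.0038
    bot.line_to(push(th),15)
    s=bot.read_state();F=-s["contact_force"][0]
    print(round(s["t"],2),round(th,4),s["tcp_pos"][[0,2]].round(2),s["contact_force"].round(1))
    if not clicked:
        peak=max(peak,F)
        if peak>7 and F<peak-5: clicked=True;print("CLICK?");break
    if F>17 or s["t"]>58: print("stop",F);break
E
```

```text
37.02 0.225 [546.31 117.91] [-0.8  0.7 -1.2]
37.27 0.22 [546.84 118.05] [-1.   0.2 -1.2]
37.52 0.215 [547.48 118.23] [ 0.1 -0.4 -0.1]
37.77 0.21 [548.16 118.44] [ 0.3 -0.2  0.6]
38.02 0.205 [548.72 118.57] [ 0.2 -0.1 -0.2]
38.27 0.2 [549.32 118.77] [-0.2  0.   0.2]
38.52 0.195 [549.89 118.92] [0.4 0.9 0.6]
38.77 0.19 [550.52 119.09] [ 0.1  0.2 -0.4]
39.02 0.185 [551.13 119.29] [-0.3 -0.1 -0.6]
39.27 0.18 [551.68 119.4 ] [-0.1 -0.2 -0.1]
39.52 0.175 [552.32 119.58] [ 0.4 -1.1 -0.3]
39.77 0.17 [552.9  119.71] [-0.2  0.1 -0.3]
40.02 0.165 [553.51 119.86] [ 0.3 -0.8  0.2]
40.27 0.16 [554.11 120.01] [ 0.7 -0.7  0.4]
40.52 0.155 [554.72 120.15] [ 0.7  1.  -0.5]
40.77 0.15 [555.18 120.22] [-0.9 -0.1 -0.9]
41.02 0.145 [555.49 120.28] [-2.1  1.5 -0.1]
41.27 0.14 [555.8  120.32] [-4.5  1.5  0.2]
41.52 0.1362 [556.02 120.32] [-4.8  2.4  1.8]
41.77 0.1324 [556.18 120.36] [-7.5  3.1  1.6]
42.02 0.1286 [556.3  120.39] [-7.3  3.   2.9]
42.27 0.1248 [556.43 120.4 ] [-9.1  2.3  3. ]
42.52 0.121 [556.64 120.44] [-9.5  4.2  3.9]
42.77 0.1172 [557.79 120.66] [-7.2  2.6  1.2]
43.02 0.1134 [558.89 120.91] [-4.6  2.3  0.5]
43.27 0.1096 [559.81 121.11] [-4.6  1.3  0.6]
43.52 0.1058 [560.72 121.31] [-3.6  1.4 -1.7]
CLICK?
```

```bash
python3 - <<'E'
from h import *
s,im=snap("wrist","w11");print(s["t"],s["tcp_pos"],s["contact_force"])
cv2.imwrite("pics/w11z.png",cv2.resize(im[70:250,170:460],None,fx=2.7,fy=2.7,interpolation=2))
E
```

```text
43.5167 [560.72455652  12.00326573 121.305484  ] [-3.5542464   1.43040232 -1.71226246]
```

View pics/w11z.png

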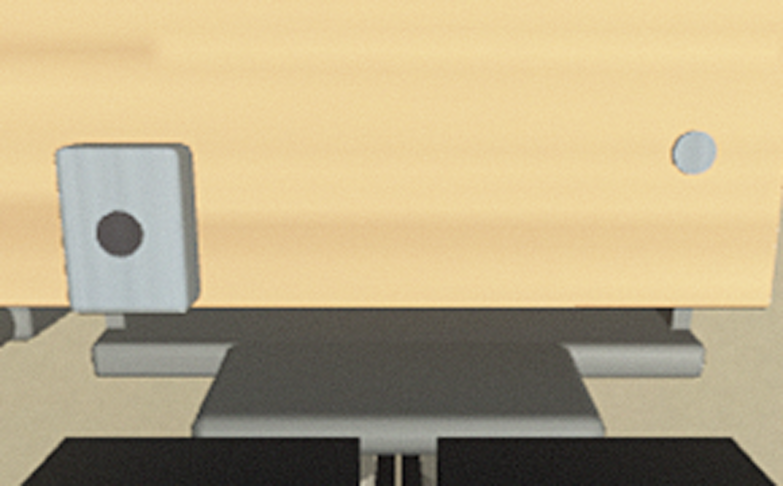

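The bin is still visibly ajar, with the plate about 10 mm in front of the housing, so that force hump was not the click. I'll continue with the same monitoring.

```bash
python3 - <<'E'
from h import *
th=.1058;hist=[]
for i in range(80):
    s=bot.read_state()
    th-=0.0042
    cmd=push(th);bot.line_to(cmd,15)
    s=bot.read_state();F=-s["contact_force"][0];hist.append(F)
    print(round(s["t"],2),round(th,4),round(cmd[0],2),s["tcp_pos"][[0,2]].round(2),s["contact_force"].round(1))
    if len(hist)>2 and max(hist)>8 and F<max(hist)-5: print("drop");break
    if F>17 or s["t"]>58: print("stop",F);break
E
```

```text
43.82 0.1016 561.08 [561.28 121.42] [-1.9  0.1 -2.4]
44.07 0.0974 561.59 [561.83 121.62] [-1.6  0.3 -1.5]
44.32 0.0932 562.1 [562.37 121.78] [-2.1  0.  -1.4]
44.57 0.089 562.62 [562.87 121.86] [-1.9 -0.  -0.9]
44.82 0.0848 563.13 [563.39 121.94] [-0.6  0.3 -0.4]
45.07 0.0806 563.64 [563.89 121.98] [-0.7  0.  -0.4]
45.32 0.0764 564.15 [564.41 122.09] [ 0.8  0.3 -0.4]
45.57 0.0722 564.66 [564.9  122.14] [-0.2  0.4 -0.5]
45.82 0.068 565.17 [565.28 122.17] [ 0.3  0.4 -0.7]
46.07 0.0638 565.69 [565.74 122.19] [-0.  -0.4  0.3]
46.32 0.0596 566.2 [566.23 122.24] [-0.4 -0.5 -0.1]
46.57 0.0554 566.71 [566.75 122.32] [-0.3  0.5 -0.1]
46.82 0.0512 567.23 [567.25 122.37] [0.3 0.2 0.1]
47.07 0.047 567.74 [567.79 122.46] [-0.7  0.4  0.7]
47.32 0.0428 568.26 [568.29 122.53] [-0.4 -0.1 -0.4]
47.57 0.0386 568.77 [568.81 122.54] [ 0.2 -0.4 -0.2]
47.82 0.0344 569.28 [569.3  122.61] [-0.  0. -1.]
48.07 0.0302 569.8 [569.81 122.65] [ 0.7 -0.2 -0.7]
48.32 0.026 570.31 [570.35 122.75] [-0.2 -0.1  0.8]
48.57 0.0218 570.83 [570.87 122.8 ] [ 0.7 -0.8  0.4]
48.82 0.0176 571.35 [571.39 122.84] [-0.7  0.8  0.6]
49.07 0.0134 571.86 [571.87 122.86] [ 0.6  0.4 -0.3]
49.32 0.0092 572.38 [572.39 122.88] [ 0.7 -0.3  0.8]
49.57 0.005 572.89 [572.81 122.91] [-1.6  0.1  1.1]
49.82 0.0008 573.41 [572.92 122.91] [-3.1  0.2  1. ]
50.07 -0.0034 573.93 [573.06 122.93] [-5.9  1.7  3.2]
50.32 -0.0076 574.44 [573.13 122.92] [-7.5  0.9  4.7]
50.57 -0.0118 574.96 [573.19 122.94] [-9.2  3.6  5.3]
50.82 -0.016 575.48 [573.23 122.9 ] [-10.6   2.4   7.5]
51.07 -0.0202 575.99 [573.34 122.9 ] [-11.5   4.3   7.9]
51.32 -0.0244 576.51 [573.4  122.93] [-13.9   4.9  10.3]
51.57 -0.0286 577.03 [573.45 122.91] [-15.7   4.6  12.1]
51.82 -0.0328 577.54 [573.55 122.94] [-18.7   5.3  12.7]
stop 18.7487690493381
```

```bash
python3 - <<'E'
from h import *
s,im=snap("wrist","w12");print(s["t"],s["tcp_pos"],s["contact_force"],s["moment"])
cv2.imwrite("pics/w12z.png",cv2.resize(im[70:250,170:460],None,fx=2.7,fy=2.7,interpolation=2))
E
```

```text
51.8167 [573.54617356  11.43849591 122.93681897] [-18.74876905   5.33049242  12.66608169] [1.96873315 6.30224665 0.01895799]
```

View pics/w12z.png

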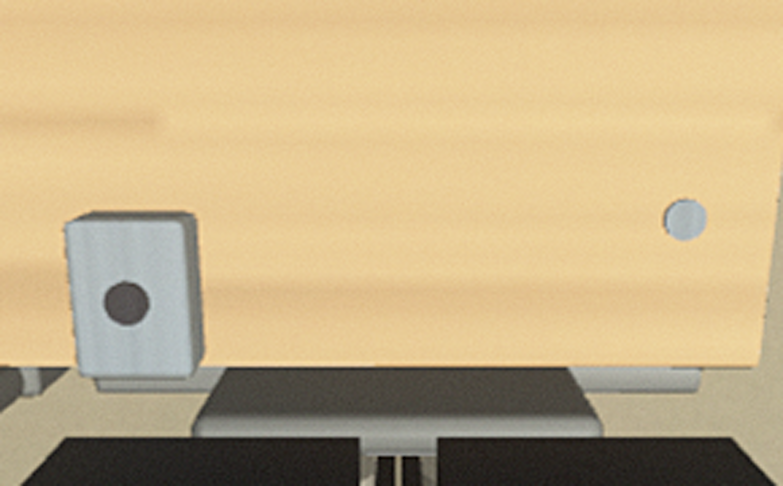

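The plate is now flush with the housing (front edge at (440,367) in the crop). The force rose stiffly to 18.7 N with no motion, so this is the rigid stop. I'll back off and see whether the bin stays shut.

```bash
python3 - <<'E'
from h import *
s=bot.read_state();p=s["tcp_pos"]
bot.line_to(P(570.5,123),40)
s=bot.read_state();print(s["t"],s["tcp_pos"],s["contact_force"])
bot.line_to(P(545,125),100)
s,im=snap("wrist","w13");print(s["t"],s["tcp_pos"],s["contact_force"])
cv2.imwrite("pics/w13z.png",cv2.resize(im[70:250,170:460],None,fx=2.7,fy=2.7,interpolation=2))
np.save("s13.npy",np.array([s],dtype=object),allow_pickle=True)
E
```

```text
52.1917 [571.11936723  11.80420821 123.23339008] [-0.06440811  0.42009186 -0.67235275]
52.6 [545.44458438  12.54052434 125.38517528] [0.21724468 0.38032271 0.50528328]
```

View pics/w13z.png

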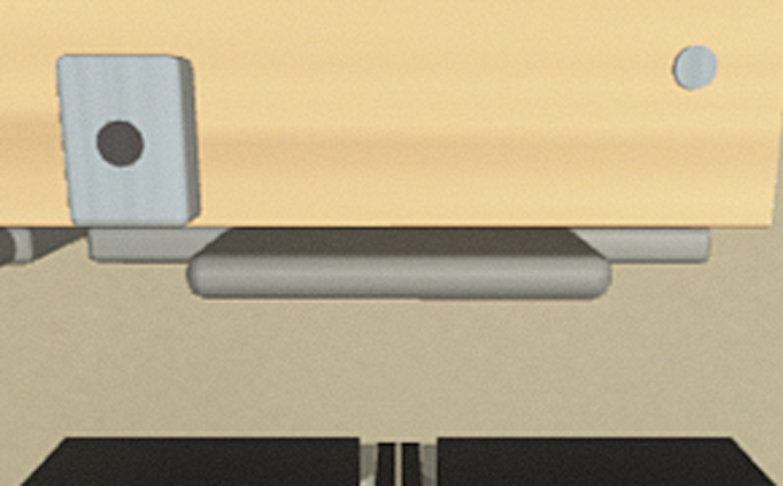

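```bash
python3 - <<'E'
from h import *
s=np.load("s13.npy",allow_pickle=True)[0]
for y in (258,297): print(plane("wrist",(170+400/2.7,70+y/2.7),135,s).round(1))
bot.line_to(P(500,200),200)
bot.line_to([450,20,330],200,ori=down(0))
s,im=snap("wrist","w14");print(s["t"],s["tcp_pos"]);snap("scene","scene14")
np.save("s14.npy",np.array([s],dtype=object),allow_pickle=True)
z=cv2.imread("pics/scene14.png")[120:300,180:450];cv2.imwrite("pics/scene14z.png",cv2.resize(z,None,fx=2.9,fy=2.9,interpolation=2))
E
```

```text
[590.9  10.6 135. ]
[584.3  10.8 135. ]
54.0833 [449.73471094  20.01890852 328.4611352 ]
```

View pics/w14.png

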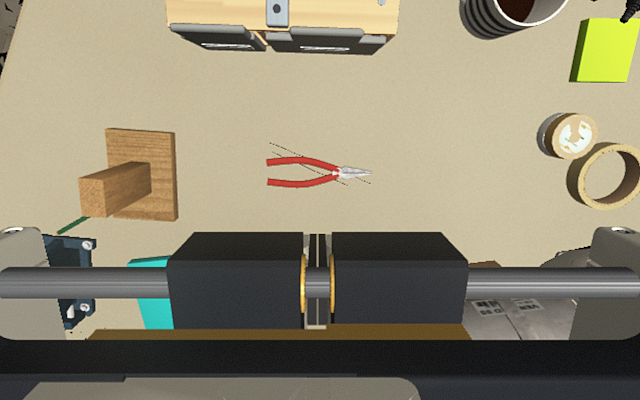

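View pics/scene14z.png

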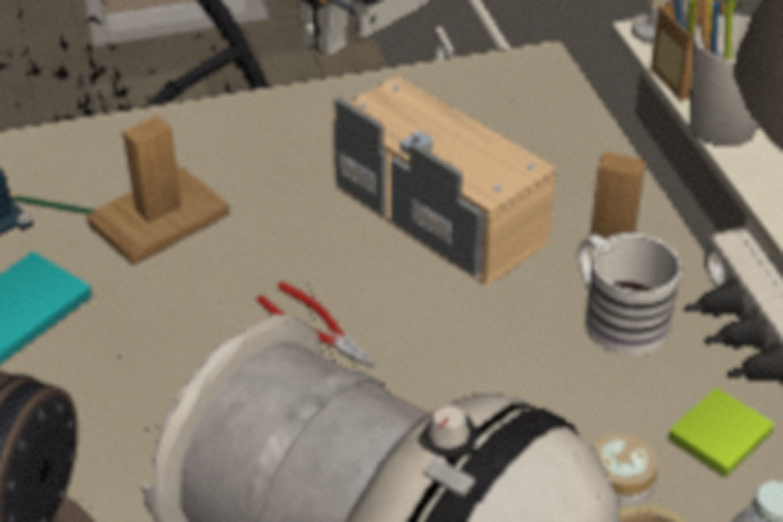

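The bin is flush and stays shut on its own 2 s after release. Its lip front is at x≈584, about 0 rad. The block stands upright on the board at wrist (130,180), and the pliers, pad and tape are in place. Handing in.

```bash
python3 - <<'E'
from h import *
s=np.load("s14.npy",allow_pickle=True)[0]
im=cv2.imread("pics/w14.png")
bot.close_job();print(bot.read_state()["t"])
E
```

```text
the job is handed in; nothing more can be done
the job is handed in; nothing more can be done
```

I finished the job in the order asked and handed it in at about 54 s of the 69 s allowed; no verdict was reported.

- **Block:** I took the block nearest the base and stood it on the brown board. The last pictures show it still upright.
- **Bin and eraser:** I tipped the bin to its forward stop (contact at 0.652 rad against the stated 0.65) and dropped the eraser in. I saw the eraser lying in the bin before closing.
- **Closing:** I pushed the bin shut in small steps while watching the force. The force rose to about 10 N near 0.14 rad, then gave way. The bin then moved freely until it met a rigid stop at about 0 rad.
- **Last checks:** The bin was flush in both final views, about 2 s after release. The lip front was at x≈584, which fits the shut position. The pliers, pad and tape looked unmoved, but I did not measure them.

Two readings did not match what I expected:
- **Click:** the force gave way earlier and at a slightly lower value than the 12 N described. I take the click from that drop and from the bin staying shut, not from a clear click at the shut position.
- **Force at the stop:** my stepping ended at 18.7 N along x, or about 23 N with the other directions included. That is under the 25 N limit but close to it.

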